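# Let the loaded coffee shelf down on its hand winch

### The job

The coffee shelf is wound up on its hand winch and hangs on the pawl. Throw the pawl's thumb lever over to release, ease the crank up until the pawl springs out, and let the crank turn back slowly in your hand, never running away, until the shelf sits on the rubber buffer below it; set it down gently and do not crank it hard into the buffer. Then throw the thumb lever back so that the pawl is on the wheel again, let go of everything, and leave the things on the tray standing and those on the counter alone.

Things in the scene. Friction and masses are not known exactly. Their poses are not given: they have to be found in the camera images.
- lift: Shelf lift fixed on the counter: steel base rail, two 30 mm posts 300 mm apart, mint head rail (top 318 mm), hand winch on the right post. Origin: on the counter at the winch post's foot. z up, +y to the other post, +x away from the robot (turned up to 0.18 rad). On the post's -y side: winch side plates 40 to 96 mm out (221 mm high) with the ratchet wheel, then crank arm, then handle.
- crank_centre (a point): Point on the crank shaft's axis (axis along the lift's y, 150 mm above the counter), 158 mm to -y of the lift's origin: centre of the circle, radius 85 mm, in the lift's x-z plane, on which the middle of the handle runs. Axes as lift.
- handle_mid (a point): Middle of the crank handle: black cylinder 24 mm thick, 86 mm long, along the lift's y, turning freely on its pin, so a grip from above (fingers closing along the lift's x) can follow the whole circle without turning. The crank arm is 46 mm from it towards the post. Start: anywhere from 0.3 rad below level on the robot's (-x) side to straight up. Use its position only.
- crank (a joint): Crank angle, rad, about 0 at the start. Growing = turning back = lowering: a handle at the top goes to the lift's +x. Falling = winding up, at most 0.9 rad. 22 mm of shelf travel per rad (toothed rack and pinion, no play). The load pulls towards growing with 4 to 8 N at the handle; pawl out and not held, it runs away at once. Down to the buffer: 4 to 6.5 rad.
- pawl_lever (a joint): Thumb lever, rad: 0 locked (leans 0.4 to the lift's -x), 0.8 release (leans 0.4 to +x); stays where left, 2 to 5 N at the tip. It acts on the pawl by a spring only: at release the loaded pawl stays wedged in its tooth until the crank is wound up 0.1 to 0.3 rad, then springs out, stays out, and the load hangs on the crank alone. Back at 0 it springs the pawl onto the wheel.
- lever_tip (a point): Top end of the thumb lever, 276 mm above the counter at both ends of its swing (281 mm in the middle). Tab 34 mm wide (lift's y), 8 mm thick, 26 mm tall; free on its -x and +x sides, to be pushed by fingers from above. Lever length 67 mm; its pin is 45 mm to +x, 67.5 mm to -y of the lift's origin, 214 mm up.
- pawl_nose (a point): Nose (5 mm round edge) of the steel pawl, a 54 mm arm on the lever's pin, over the 72 mm ratchet wheel. In a tooth it is about 182 mm above the counter, on a tooth tip 189 mm, sprung out about 200 mm.
- shelf: The moving shelf between the posts: laminate board 180 x 256 x 16 mm with a grey plastic tray (26 mm walls) fixed on it. Origin: in the plane of the board's underside, on the winch post's axis; moves straight up and down. 1.4 to 2.2 kg, and 0.5 to 0.9 kg of things on it.
- shelf_board (a point): Middle of the board's underside, 165 mm above the counter (within 3 mm) at the start. Hidden below it stands a rubber buffer on a screw stem, its top 30 to 72 mm above the counter, set differently each time and not measured. The shelf is down when its weight is on it; the rubber gives 2 to 3 mm under it (12 N/mm).
- mug: Black ceramic mug on the tray, 74 mm across, 85 mm high. Origin: centre of its underside.
- tin: Closed aluminium tin on the tray, 63 mm across, 86 mm high. Origin: centre of its underside.
- filter_cone: Stainless filter cone on the tray, 40 mm foot, 88 mm mouth, 78 mm high. Origin: centre of its underside.
- spoon_rest: Clear acrylic spoon rest on the tray, 48 x 66 x 12 mm. Origin: centre of its underside.
- milk_jug: Steel milk jug with a handle on the counter, 80 mm across, 95 mm high. Origin: centre of its underside. Bystander.
- bean_jar: Glass jar on the counter, 70 mm across, 115 mm high. Origin: centre of its underside. Bystander.
- tamper: Steel coffee tamper on the counter, 58 mm across, 82 mm high. Origin: centre of its underside. Bystander.
- scoop: Spoon (steel bowl, wooden handle) lying on the counter, 160 mm long. Bystander.
- cup: White ceramic cup on the counter, 68 mm across, 58 mm high. Origin: centre of its underside. Bystander.
Mind the look-alikes: they are no part of the job. Leave any pink or purple look-alike of the tin alone. What is shaped like the filter_cone but red is not meant.

How it is judged:
On the way, in this order (a step that is already met when the one before it is completed fails the run):
1. the thumb lever is thrown over to release while the shelf is still up (value of joint pawl_lever above 0.6 rad and z of shelf_board in the frame of lift above 0.15 m), for 0.1 s.
2. the shelf has been let down and sits on the buffer (z of shelf_board in the frame of lift below 0.076 m and contact force between shelf and anything else above 15 N and linear speed of shelf below 0.01 m/s), for 0.2 s.
At the end, for the whole second after the job is handed in: The shelf rests with its weight on the buffer (underside below 76 mm), still; thumb lever within 0.2 rad of locked, pawl on the wheel (nose below 192 mm), crank still; the four tray things stand on the tray within 20 degrees of upright; the robot touches nothing (z of shelf_board in the frame of lift below 0.076 m and contact force between shelf and anything else above 15 N and linear speed of shelf below 0.005 m/s and value of joint pawl_lever below 0.2 rad and z of pawl_nose in the frame of lift below 0.192 m and velocity of joint crank below 0.1 rad/s and z of each of mug, tin, filter_cone, spoon_rest in the frame of shelf above 0.01 m and not (angle between mug's own z axis and vertical above 0.35 rad) and not (angle between tin's own z axis and vertical above 0.35 rad) and not (angle between filter_cone's own z axis and vertical above 0.35 rad) and not (angle between spoon_rest's own z axis and vertical above 0.35 rad)).
It fails at once if the crank runs away: it turns back faster than 3.5 rad/s (velocity of joint crank above 3.5 rad/s).
It fails at once if the shelf is cranked hard into the buffer: more than 90 N on it in all (contact force between shelf and anything else above 90 N).
It fails at once if a thing on the tray tips over by more than 20 degrees (angle between any of mug, tin, filter_cone, spoon_rest's own z axis and vertical above 0.35 rad).
It fails at once if a thing on the counter is shoved more than 30 mm (distance of any of milk_jug, bean_jar, tamper, scoop, cup from where it was at the start of the episode above 0.03 m).
It also fails if it takes over 67 s, if anything falls off the work surface, if the arm or the gripper's body presses on something with over 40 N, if the wrist force passes 120 N, or if a joint passes its speed limit or range.

### The arm

A 7-joint arm with a two-finger parallel gripper is mounted at the origin on the work surface. World frame = base frame: x ahead of the robot, y to its left, z up, the work surface at z = 0. Lengths are in m, angles in rad, forces in N, time in s.
With the tool pointing down it reaches from about 0.425 to 0.925 m from the base axis. Payload 6.8 kg.
Tool frame: the origin (TCP) lies at the very end of the fingers, on their centre line; the grasp point (between the pads) lies 19 mm behind it; z points along the fingers, y is the line along which they close (so a half turn about z gives the same grasp; the last joint's range is limited). The gripper opens to 85 mm and grips with 20 to 120 N. Pads are 22 mm wide; open, the fingers measure 114 mm over their backs; the gripper's body (76 mm by 85 mm) begins 54 mm behind the grasp point. The pads swing forward as they close: fully open they stand 13 mm farther back than shut.
Start: joints at [-1.228, 0.477, 0.022, 1.555, -0.011, 1.109, -0.083], TCP at [0.294, 0.608, 0.211] pointing down, gripper open.
Joint ranges: [-2.96, 2.96], [-0.34, 2.1], [-1.41, 1.46], [0.24, 2.44], [-1.37, 4.51], [0.17, 1.92], [-2.96, 2.96]. Speed limits (rad/s): [2.39, 2.39, 3.14, 3.14, 3.14, 3.14, 3.14].

### API

Orientations are given as a 3x3 rotation matrix whose columns are the frame's x, y, z axes.
In Python, from cell import arm gives the robot as it stands.
- The arm moves only by the shell command python3 -m inch 'ROWS'. ROWS is JSON, a list that holds one entry, the list of rows, each a list of 5 numbers: the shift along the tool's x, y, z in cm, then the turn about the tool's z in rad, then the finger opening in cm, from 0 to 8.54. In form: [[[tx, ty, tz, spin, hand], ...]]. A call has exactly 10 rows; each row is the pose to reach, as a shift and turn from the pose commanded when the call began, along the tool's axes at that moment; what a row does not reach only later rows make up. A row lasts 1/10 s, in which the tool goes at most 50 mm and 8.59 degrees, less where a joint would pass 70% of its speed; a pose out of reach is approached as far as the arm can. A call with a gripper value outside its range is refused whole. The fingers move at their own pace and stop on an object; the grip force is fixed at half the most. Time passes only in rows, so rows that repeat a pose let the fingers close, or fill a call up. It gives the time, the measured TCP pose, the force, the opening and the grip force at its end, in the units of the state.
- arm.read_state(): the state, without advancing time (a new reading comes with each control period).
- arm.grab_frame(name): name is "scene" or "top" or "wrist"; returns a dict with "pixels" (480x640x3 uint8, red, green, blue), "mtx" (3x3 intrinsics, pixels), "k1" (the pictures are not rectified: a ray, as slopes to the right and down, at radius r is drawn at 1 + k1 r^2 times it, then the intrinsics apply), "R" (3x3) and "t" (3): a world point X has camera coordinates R X + t. Camera axes: x right, y down, z forward; pixel columns grow to the right and rows downward; lengths in m; the calibration is good to about 2 mm. A picture is of the moment at which its call begins. There is no depth.
- arm.finish_job(): hands the job in; it is judged then, once.
Trained networks look in the newest picture that a camera, given by its name, has taken for a name from the list of things; names that differ only in an ending like _2 or _b are one class to them, and where a whole thing is asked for, a point or a joint stands for the part that bears it (a point fixed in the world has none). Each returns a list of dicts, best first, with "confidence" (0 to 1); they miss things now and then, are a little off and sometimes report something else, mostly with a low value. They report only what shows in the picture. A call takes as long as a camera call. They do not tell look-alikes from the thing itself.
- arm.search_frame(name, camera): "xyz" ([x, y, z] in m, in world coordinates, good to about 4 mm: the middle of the surface that is visible of it).
The state is a dict: "time": time; "joint_pos": joint angles; "qd": joint speeds; "tau": joint torques, N m; "ee_pos": TCP position; "ee_rot": TCP orientation; "force": force on the tool from outside, world axes, zero at the start; "moment": the same for the moment, N m; "finger_gap": finger opening in m; "grasp_force": force on a finger pad.
Only numpy, scipy, OpenCV 4.12 (cv2) and the standard library are available. Lean on these libraries where they do the work, as an engineer would, in place of code of your own. Each camera call takes 0.05 s, during which the arm holds its last target. There are 200 camera calls.

## Working session

There is one attempt and no reset: what is moved stays moved. The work goes in short steps, Python scripts to look and compute and a shell command to move; the robot and the scene stay as the last step left them, time stands still between calls to the robot, and variables do not carry over. Pictures are saved under pics/ and viewed, at most 10 in all, crops included, and the job is handed in when it is done.

```bash
mkdir -p pics
python3 - <<'E'
from cell import arm
import cv2,numpy as np
s=arm.read_state();print(s['time'],s['ee_pos'],np.round(s['ee_rot'],3).tolist(),s['force'])
for c in ['scene','top']:
    f=arm.grab_frame(c);cv2.imwrite(f'pics/{c}0.png',f['pixels'][:,:,::-1])
    for n in ['lift','crank','handle_mid','lever_tip','pawl_nose','shelf_board','pawl_lever','mug','tin','milk_jug','bean_jar','tamper','scoop','cup']:
        print(c,n,[(np.round(d['xyz'],3).tolist(),round(d['confidence'],2)) for d in arm.search_frame(n,c)[:3]])
E
```

```text
0.0 [0.29381781 0.60699644 0.21002207] [[-0.9, 0.436, -0.001], [0.436, 0.9, -0.002], [-0.0, -0.002, -1.0]] [ 0.81839727 -1.44990195 -0.54256339]
scene lift [([0.576, 0.191, 0.181], 0.93)]
scene crank [([0.444, -0.038, 0.172], 0.9)]
scene handle_mid [([0.439, -0.068, 0.175], 0.88), ([0.469, -0.272, 0.018], 0.57)]
scene lever_tip [([0.56, -0.001, 0.239], 0.63)]
scene pawl_nose []
scene shelf_board [([0.607, 0.212, 0.184], 0.86)]
scene pawl_lever [([0.558, -0.003, 0.239], 0.72), ([0.327, 0.308, 0.111], 0.19)]
scene mug [([0.577, 0.141, 0.231], 0.73), ([0.582, 0.195, 0.184], 0.39)]
scene tin [([0.545, 0.219, 0.223], 0.84), ([0.736, 0.196, 0.086], 0.7)]
scene milk_jug [([0.492, -0.407, 0.058], 0.9), ([0.323, 0.312, 0.11], 0.51), ([0.342, -0.162, 0.021], 0.47)]
scene bean_jar [([0.324, 0.31, 0.111], 0.69), ([0.342, -0.165, 0.021], 0.45)]
scene tamper [([0.342, -0.163, 0.022], 0.75), ([0.605, 0.211, 0.187], 0.17)]
scene scoop [([0.469, -0.274, 0.015], 0.6)]
scene cup [([0.659, -0.354, 0.034], 0.73)]
top lift [([0.54, 0.157, 0.184], 0.79)]
top crank [([0.479, -0.026, 0.173], 0.71)]
top handle_mid [([0.428, -0.067, 0.178], 0.64), ([0.514, 0.221, 0.271], 0.45)]
top lever_tip [([0.549, -0.002, 0.219], 0.7), ([0.666, -0.356, 0.032], 0.33)]
top pawl_nose [([0.536, 0.003, 0.198], 0.38), ([0.542, 0.154, 0.184], 0.38)]
top shelf_board [([0.527, 0.188, 0.18], 0.6)]
top pawl_lever [([0.515, 0.224, 0.27], 0.56), ([0.553, 0.002, 0.227], 0.48)]
top mug [([0.589, 0.14, 0.234], 0.74)]
top tin [([0.512, 0.219, 0.27], 0.96), ([0.72, 0.199, 0.085], 0.81), ([0.382, 0.183, 0.088], 0.57)]
top milk_jug [([0.481, -0.418, 0.04], 0.68)]
top bean_jar [([0.314, 0.303, 0.118], 0.78)]
top tamper [([0.332, -0.16, 0.017], 0.54)]
top scoop [([0.462, -0.279, 0.012], 0.58)]
top cup [([0.67, -0.355, 0.031], 0.73)]
```

View pics/scene0.png

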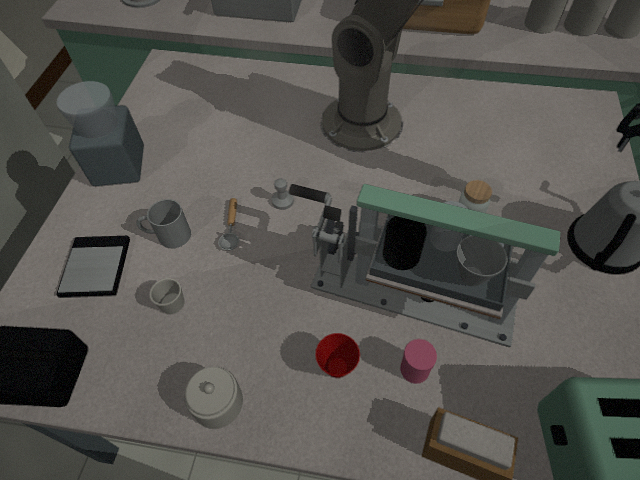

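View pics/top0.png

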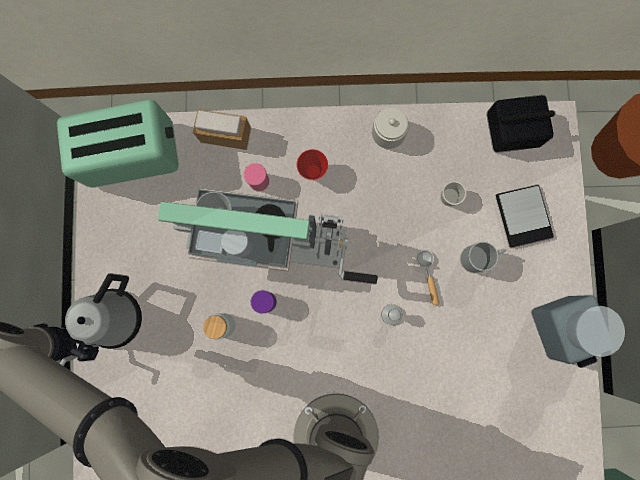

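The scene view shows the handle at about (308,192), winch at (330,230), and mint rail from (360,195) to (555,240). In the top view the handle is at (360,278) and the rail runs (160,211)–(310,229). The look-alikes are the pink tin (256,177), the purple tin (263,301) and the red cone (312,164), all on the counter and not needed. Next I'll get the lift pose from the rail and enlarge the winch.

```bash
cat > h.py <<'E'
from cell import arm
import cv2,numpy as np
def dist(f): return np.array([f['k1'],0,0,0,0.])
def proj(f,X):
    return cv2.projectPoints(np.atleast_2d(np.array(X,float)),cv2.Rodrigues(f['R'])[0],f['t'],f['mtx'],dist(f))[0][:,0]
def plane(f,uv,z):
    n=cv2.undistortPoints(np.array(uv,float).reshape(-1,1,2),f['mtx'],dist(f))[:,0]
    d=np.c_[n,np.ones(len(n))]@f['R']; c=-f['R'].T@f['t']
    return c+d*((z-c[2])/d[:,2])[:,None]
def L2W(o,yaw,P):
    c,s=np.cos(yaw),np.sin(yaw);P=np.atleast_2d(P)
    return np.c_[o[0]+c*P[:,0]-s*P[:,1],o[1]+s*P[:,0]+c*P[:,1],P[:,2]]
E
python3 - <<'E'
from h import *
for c in ['scene','top']:
    f=arm.grab_frame(c);im=f['pixels']
    hsv=cv2.cvtColor(im,cv2.COLOR_RGB2HSV)
    m=cv2.inRange(hsv,(60,50,60),(90,255,255))
    n,l,st,ce=cv2.connectedComponentsWithStats(m)
    for i in range(1,n):
        x,y,w,h,a=st[i]
        if a>500 and 100<y<260 and 150<x<400:
            v,u=np.nonzero(l==i)
            P=plane(f,np.c_[u,v],.318)[:,:2].astype(np.float32)
            r=cv2.minAreaRect(P);print(c,a,st[i],r,cv2.boxPoints(r).tolist(),'cam',-f['R'].T@f['t'])
    x0,y0,x1,y1=(270,160,400,300) if c=='scene' else (280,190,400,310)
    cv2.imwrite(f'pics/{c}crop.png',cv2.resize(im[y0:y1,x0:x1,::-1],None,fx=5,fy=4.9 if 0 else 5,interpolation=cv2.INTER_CUBIC)[:600] if c=='top' else cv2.resize(im[y0:y1,x0:x1,::-1],None,fx=4.2,fy=4.2,interpolation=cv2.INTER_CUBIC))
E
```

```text
scene 4889 [ 357  184  203   71 4889] ((0.568794310092926, 0.21907080709934235), (0.3420308828353882, 0.05382625758647919), 81.02668762207031) [[0.5155365467071533, 0.054346174001693726], [0.5687040090560913, 0.04595065116882324], [0.6220520734786987, 0.38379544019699097], [0.5688846111297607, 0.39219096302986145]] cam [1.10635866 0.09103005 0.99601573]
top 2926 [ 158  202  152   38 2926] ((0.5582335591316223, 0.2192089557647705), (0.343377023935318, 0.04652886837720871), 81.04806518554688) [[0.5085367560386658, 0.053231820464134216], [0.5544988512992859, 0.04599164426326752], [0.6079303622245789, 0.3851860761642456], [0.5619682669639587, 0.3924262523651123]] cam [ 3.66066618e-01 -9.54617545e-04  1.45433660e+00]
```

View pics/scenecrop.png

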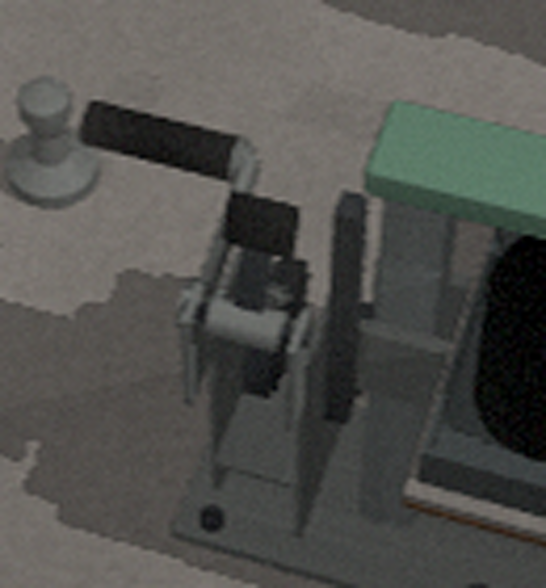

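View pics/topcrop.png

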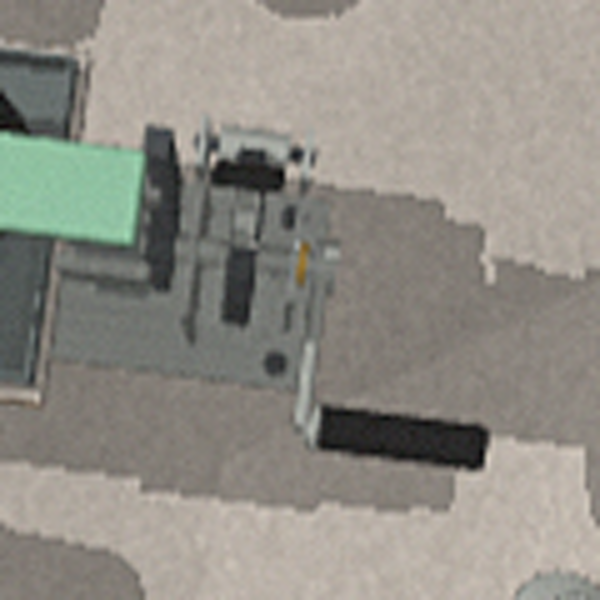

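```bash
cat >> h.py <<'E'
O=np.array([.5384,.0718]);YAW=-.156
E
python3 - <<'E'
from h import *
fs,ft=arm.grab_frame('scene'),arm.grab_frame('top')
a,b=(309.3,193.2),(360.7,277.5)
def P(f): return np.c_[f['R'],f['t']]
def und(f,u): return cv2.undistortPoints(np.array(u,float).reshape(1,1,2),f['mtx'],dist(f))[0,0]
def tri(a,b):
    X=cv2.triangulatePoints(P(fs),P(ft),und(fs,a),und(ft,b));return (X[:3]/X[3]).ravel()
h=tri(a,b);print('handle',h)
d=h[:2]-O;c,s=np.cos(YAW),np.sin(YAW);print('lift frame',c*d[0]+s*d[1],-s*d[0]+c*d[1],h[2])
l=tri((332.4,212.9),(329.6,225));d=l[:2]-O;print('lever',l,'lift',c*d[0]+s*d[1],-s*d[0]+c*d[1])
for n,p in dict(tip=[.045-.067*np.sin(.4),-.0675,.276],tip8=[.045+.067*np.sin(.4),-.0675,.276],cc=[0,-.158,.15],rail0=[0,-.02,.318],rail1=[0,.32,.318],pin=[.045,-.0675,.214]).items():
    w=L2W(O,YAW,p);print(n,w.round(4),proj(fs,w).round(1),proj(ft,w).round(1))
for t in np.arange(-.3,.9,.15):
    w=L2W(O,YAW,[-.085*np.cos(t),-.158,.15+.085*np.sin(t)]);print(round(t,2),w.round(4),proj(fs,w).round(1),proj(ft,w).round(1))
E
```

```text
handle [ 0.42698984 -0.0714594   0.16109087]
lift frame -0.08779933856129954 -0.1588293261697412 0.16109086800044756
lever [0.54854513 0.00165788 0.26053674] lift 0.020919781323343024 -0.06771412620161334
tip [[0.5466 0.0022 0.276 ]] [[332.4 207.1]] [[329.  224.9]]
tip8 [[ 0.5981 -0.0059  0.276 ]] [[323.5 228.5]] [[331.8 203.1]]
cc [[ 0.5139 -0.0843  0.15  ]] [[294.9 226.5]] [[363.3 243.9]]
rail0 [[0.5353 0.052  0.318 ]] [[360.7 191.3]] [[306.8 227.7]]
rail1 [[0.5881 0.3879 0.318 ]] [[558.5 239.9]] [[159.6 209.3]]
pin [[ 0.5724 -0.0019  0.214 ]] [[328.2 236.7]] [[330.5 218.3]]
-0.3 [[ 0.4336 -0.0717  0.1249]] [[308.2 205.6]] [[359.  275.8]]
-0.15 [[ 0.4308 -0.0712  0.1373]] [[308.4 201.2]] [[359.1 276.6]]
0.0 [[ 0.4299 -0.0711  0.15  ]] [[308.3 197.3]] [[359.3 276.8]]
0.15 [[ 0.4308 -0.0712  0.1627]] [[307.9 194. ]] [[359.6 276.1]]
0.3 [[ 0.4336 -0.0717  0.1751]] [[307.3 191.3]] [[360.  274.8]]
0.45 [[ 0.4382 -0.0724  0.187 ]] [[306.3 189.4]] [[360.5 272.6]]
0.6 [[ 0.4446 -0.0734  0.198 ]] [[305.1 188.2]] [[361.1 269.8]]
0.75 [[ 0.4524 -0.0746  0.2079]] [[303.6 187.9]] [[361.7 266.3]]
```

Measurement and model agree within a few pixels (handle triangulated at lift −88, −159, 161 mm; lever tip within 2 mm). Next I'll work out the approach to the lever.

```bash
cat >> h.py <<'E'
def need(P):
    "lift-frame TCP target -> tool shift in cm and spin"
    s=arm.read_state();R=s['ee_rot'];w=L2W(O,YAW,P)[0]
    sh=(R.T@(w-s['ee_pos'])*100).round(2)
    e=R[:,1];a=np.arctan2(e[1],e[0]);sp=-((YAW-a+np.pi)%(2*np.pi)-np.pi)
    d=s['ee_pos'][:2]-O;c,q=np.cos(YAW),np.sin(YAW)
    print('t',round(s['time'],2),'liftpos mm',np.round([1e3*(c*d[0]+q*d[1]),1e3*(-q*d[0]+c*d[1]),1e3*s['ee_pos'][2]],1),'shift',sh,'spin',round(sp,3))
    F=s['force'];print('F lift',np.round([c*F[0]+q*F[1],-q*F[0]+c*F[1],F[2]],1),'gap',round(s['finger_gap'],4),'grip',round(s['grasp_force'],1),'q',np.round(s['joint_pos'],2))
E
python3 - <<'E'
from h import *
need([-.014,-.0675,.40])
E
```

```text
t 1.7 liftpos mm [-324.6  491.3  211. ] shift [-45.96 -44.45 -18.9 ] spin 1.276
F lift [ 0.6 -0.2  0.2] gap 0.0854 grip 0.0 q [-1.23  0.48  0.02  1.56 -0.01  1.11 -0.08]
```

```bash
python3 -m inch '[[[0,0,-5,0.1,8],[0,0,-10,0.2,6],[0,0,-15,0.3,4],[-2,-2,-19,0.4,2],[-5,-5,-19,0.5,0],[-8.5,-8,-19,0.65,0],[-12,-11.5,-19,0.8,0],[-15.5,-15,-19,0.95,0],[-19,-18.5,-19,1.1,0],[-22.5,-22,-19,1.276,0]]]'
python3 - <<'E'
from h import *
need([-.014,-.0675,.40])
E
```

```text
time: 2.7
ee_pos: [0.4011, 0.3094, 0.4012]
ee_rot: [[0.136, 0.991, 0.0], [0.991, -0.136, 0.001], [0.001, 0.0, -1.0]]
force: [2.0, -0.6, 0.7]
finger_gap: -0.0001
grasp_force: 0.0
t 2.7 liftpos mm [-172.5  213.4  401.2] shift [-28.4   15.29   0.1 ] spin 0.02
F lift [ 2.1 -0.3  0.7] gap -0.0001 grip 0.0 q [-1.1   0.05  0.34  1.69 -0.02  1.4  -0.89]
```

```bash
python3 -m inch '[[[-4,2.2,0,0.02,0],[-8,4.3,0,0.02,0],[-12,6.5,0,0.02,0],[-16,8.6,0,0.02,0],[-20,10.8,0,0.02,0],[-24,13,0,0.02,0],[-28.4,15.3,0,0.02,0],[-28.4,15.3,4,0.02,0],[-28.4,15.3,8,0.02,0],[-28.4,15.3,8,0.02,0]]]'
python3 - <<'E'
from h import *
need([-.014,-.0675,.26])
f=arm.grab_frame('scene');print([(d['xyz'],d['confidence']) for d in arm.search_frame('lever_tip','scene')])
cv2.imwrite('pics/s2.png',cv2.resize(f['pixels'][140:300,260:420,::-1],(560,560),interpolation=cv2.INTER_CUBIC))
E
```

```text
time: 3.7
ee_pos: [0.5123, 0.0096, 0.3167]
ee_rot: [[0.15, 0.989, -0.009], [0.989, -0.15, -0.002], [-0.003, -0.008, -1.0]]
force: [-0.5, 0.2, 0.1]
finger_gap: 0.0
grasp_force: 0.0
t 3.7 liftpos mm [-16.1 -65.5 316.7] shift [-0.19  0.26  5.67] spin 0.005
F lift [-0.5  0.2  0.1] gap 0.0 grip 0.0 q [-0.73  0.12  0.66  1.83 -0.08  1.23 -0.2 ]
[([0.564, 0.0002, 0.24], 0.7), ([0.4444, -0.0396, 0.1751], 0.59)]
```

View pics/s2.png

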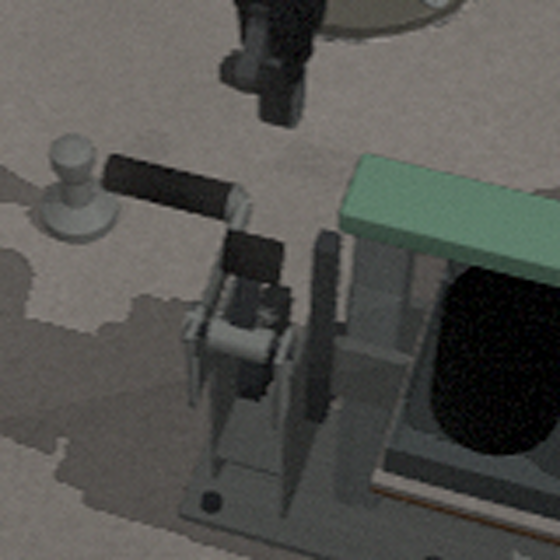

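The fingers (crop 285,110) hang clear above and −x of the black tab (crop 253,255). Descend and push.

```bash
python3 -m inch '[[[-0.1,0.1,2,0,0],[-0.1,0.2,4,0,0],[-0.1,0.2,5.7,0,0],[-0.1,0.8,5.7,0,0],[-0.1,1.6,5.7,0,0],[-0.1,2.4,5.7,0,0],[-0.1,3.4,5.7,0,0],[-0.1,4.4,5.7,0,0],[-0.1,5.5,5.7,0,0],[-0.1,6.4,5.7,0,0]]]'
python3 - <<'E'
from h import *
need([.054,-.0675,.26])
f=arm.grab_frame('scene')
cv2.imwrite('pics/s3.png',cv2.resize(f['pixels'][140:300,260:420,::-1],(560,560),interpolation=cv2.INTER_CUBIC))
E
```

```text
time: 4.8
ee_pos: [0.5799, -0.0007, 0.264]
ee_rot: [[0.15, 0.989, 0.0], [0.989, -0.15, -0.0], [-0.0, 0.0, -1.0]]
force: [-0.2, 0.2, 0.4]
finger_gap: -0.0004
grasp_force: 0.0
t 4.8 liftpos mm [ 52.3 -65.1 264. ] shift [-0.24  0.17  0.4 ] spin 0.006
F lift [-0.2  0.2  0.4] gap -0.0004 grip 0.0 q [-0.62  0.31  0.66  1.76 -0.21  1.14 -0.05]
```

View pics/s3.png

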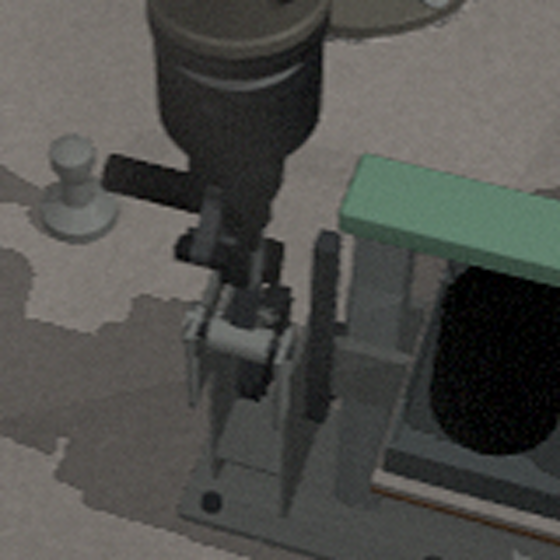

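The gripper hides the tab; back off and look.

```bash
python3 -m inch '[[[0,-1,0,0,0],[0,-2,-2,0,0],[0,-2,-5,0,0],[0,-4,-9,0,0],[0,-8,-10,0,0],[-3,-11,-10,0,0],[-6,-14,-10,0,0],[-9,-14,-10,0,1],[-10.5,-14,-10,0,3],[-10.5,-14,-10,0,6]]]'
python3 - <<'E'
from h import *
need([-.087,-.170,.30])
f=arm.grab_frame('scene')
cv2.imwrite('pics/s4.png',cv2.resize(f['pixels'][140:300,260:420,::-1],(560,560),interpolation=cv2.INTER_CUBIC))
E
```

```text
time: 5.85
ee_pos: [0.4231, -0.0855, 0.3639]
ee_rot: [[0.153, 0.988, 0.0], [0.988, -0.153, 0.002], [0.002, 0.0, -1.0]]
force: [0.2, 0.9, -0.3]
finger_gap: 0.0383
grasp_force: 0.0
t 5.85 liftpos mm [ -89.4 -173.3  363.9] shift [0.31 0.24 6.39] spin 0.002
F lift [ 0.1  0.9 -0.3] gap 0.0383 grip 0.0 q [-0.73 -0.14  0.71  1.91  0.09  1.34 -0.2 ]
```

View pics/s4.png

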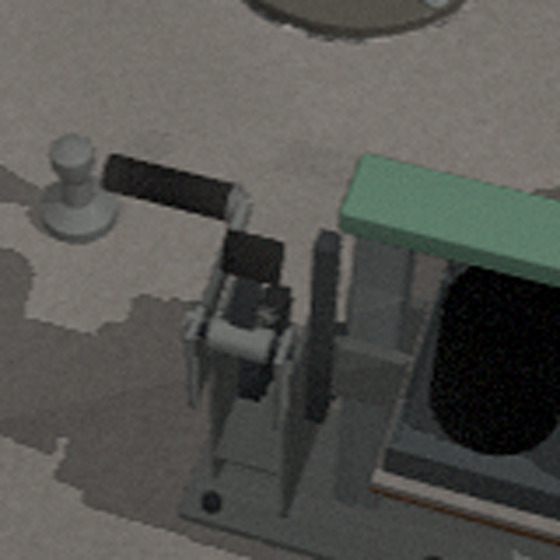

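Run:
```python
from h import *
f=arm.grab_frame('scene')
p=proj(f,[[.5123,.0096,.3167],[.5799,-.0007,.264],[.4231,-.0855,.3639]]);print(p,(p-[260,140])*3.5)
g=arm.grab_frame('top')
w=L2W(O,YAW,[[.019,-.0675,.276],[.071,-.0675,.276]]);print(proj(g,w))
a=f['pixels'][:,150:400];b=g['pixels'][150:320,240:420]
im=np.hstack([cv2.resize(a[100:300],(400,320)),cv2.resize(b,(340,320))])
cv2.imwrite('pics/s5.png',im[:,:,::-1])
```

```text
[[339.36747805 179.5069791 ]
 [327.98585772 224.79590181]
 [297.11409139 121.60292258]] [[277.78617318 138.27442684]
 [237.95050203 296.78565633]
 [129.89931986 -64.38977096]]
[[328.99019583 224.85517086]
 [331.81614947 203.08851139]]
```

View pics/s5.png

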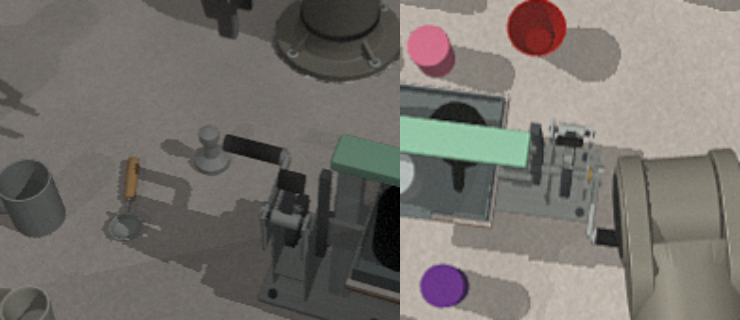

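In both crops the tab (scene crop 292,182) has not moved: the fingers passed over it, apparently too high. I'll repeat about 20 mm lower, with force checks.

```bash
python3 -m inch '[[[0,0,0,0,4],[2,1,0,0,2],[5,3,0,0,0],[8,5,0,0,0],[10.6,6.8,0,0,0],[10.6,6.8,3,0,0],[10.6,6.8,6,0,0],[10.6,6.8,9,0,0],[10.6,6.8,11,0,0],[10.6,6.8,12,0,0]]]'
python3 - <<'E'
from h import *
need([-.018,-.0675,.244])
E
```

```text
time: 7.0
ee_pos: [0.5066, 0.0121, 0.2417]
ee_rot: [[0.148, 0.989, -0.004], [0.989, -0.148, -0.001], [-0.002, -0.003, -1.0]]
force: [0.9, 0.7, 0.1]
finger_gap: -0.0003
grasp_force: 0.0
t 7.0 liftpos mm [-22.2 -63.9 241.7] shift [-0.36  0.41 -0.23] spin 0.007
F lift [0.8 0.9 0.1] gap -0.0003 grip 0.0 q [-0.74  0.19  0.69  1.95 -0.14  1.06 -0.14]
```

```bash
python3 -m inch '[[[0,0.5,0,0,0],[0,1,0,0,0],[0,1.5,0,0,0],[0,2,0,0,0],[0,2.5,0,0,0],[0,3,0,0,0],[0,3.5,0,0,0],[0,4,0,0,0],[0,4.3,0,0,0],[0,4.3,0,0,0]]]'
python3 - <<'E'
from h import *
need([.053,-.0675,.244])
f=arm.grab_frame('scene');p=f['pixels'][140:300,260:420,::-1]
cv2.imwrite('pics/s6.png',cv2.resize(p,(560,560),interpolation=cv2.INTER_CUBIC))
E
```

```text
time: 8.0
ee_pos: [0.5507, 0.0047, 0.2439]
ee_rot: [[0.15, 0.989, 0.0], [0.989, -0.15, -0.0], [-0.0, 0.0, -1.0]]
force: [-0.1, -0.2, 0.0]
finger_gap: -0.0003
grasp_force: 0.2
t 8.0 liftpos mm [ 22.6 -64.4 243.9] shift [-0.33  3.04 -0.01] spin 0.006
F lift [-0.1 -0.2  0. ] gap -0.0003 grip 0.2 q [-0.68  0.28  0.69  1.85 -0.2   1.08 -0.07]
```

View pics/s6.png

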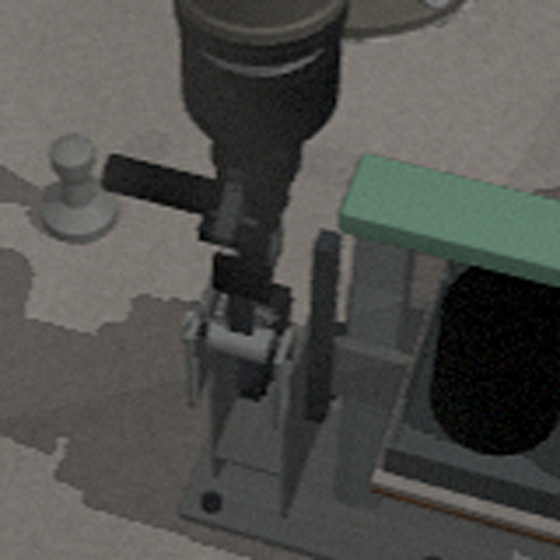

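Now the tab is being pushed (crop 245,280, ahead of the fingers). Continue until it meets the stop.

```bash
python3 -m inch '[[[-0.2,0.4,0,0,0],[-0.2,0.8,0,0,0],[-0.2,1.2,0,0,0],[-0.2,1.5,0,0,0],[-0.2,1.7,0,0,0],[-0.2,1.9,0,0,0],[-0.2,2.1,0,0,0],[-0.2,2.1,0,0,0],[-0.2,2.1,0,0,0],[-0.2,2.1,0,0,0]]]'
python3 - <<'E'
from h import *
need([.053,-.0675,.244])
E
```

```text
time: 9.05
ee_pos: [0.5708, -0.0006, 0.2441]
ee_rot: [[0.15, 0.989, 0.0], [0.989, -0.15, -0.0], [-0.0, 0.0, -1.0]]
force: [-3.3, 0.3, -1.0]
finger_gap: -0.0001
grasp_force: 1.2
t 9.05 liftpos mm [ 43.3 -66.5 244.1] shift [-0.11  0.97  0.01] spin 0.006
F lift [-3.3 -0.2 -1. ] gap -0.0001 grip 1.2 q [-0.65  0.32  0.68  1.81 -0.22  1.09 -0.04]
```

```bash
python3 -m inch '[[[0,0.2,0,0,0],[0,0.4,0,0,0],[0,0.6,0,0,0],[0,0.6,0,0,0],[0,0.6,0,0,0],[0,0.6,0,0,0],[0,0.6,0,0,0],[0,0.6,0,0,0],[0,0.6,0,0,0],[0,0.6,0,0,0]]]'
python3 - <<'E'
from h import *
need([.053,-.0675,.244])
E
```

```text
time: 10.05
ee_pos: [0.577, -0.0012, 0.2442]
ee_rot: [[0.149, 0.989, 0.001], [0.989, -0.149, 0.0], [0.0, 0.001, -1.0]]
force: [-1.4, -0.3, 0.7]
finger_gap: -0.0001
grasp_force: 0.6
t 10.05 liftpos mm [ 49.5 -66.1 244.2] shift [-0.14  0.35  0.02] spin 0.006
F lift [-1.3 -0.5  0.7] gap -0.0001 grip 0.6 q [-0.64  0.33  0.68  1.79 -0.23  1.1  -0.03]
```

```bash
python3 -m inch '[[[0,0.2,0,0,0],[0,0.4,0,0,0],[0,0.6,0,0,0],[0,0.8,0,0,0],[0,0.8,0,0,0],[0,0.8,0,0,0],[0,0.8,0,0,0],[0,0.8,0,0,0],[0,0.8,0,0,0],[0,0.8,0,0,0]]]'
python3 - <<'E'
from h import *
need([.053,-.0675,.244])
f=arm.grab_frame('scene');p=f['pixels'][140:300,260:420,::-1]
cv2.imwrite('pics/s7.png',cv2.resize(p,(560,560),interpolation=cv2.INTER_CUBIC))
E
```

```text
time: 11.05
ee_pos: [0.5796, -0.0015, 0.2435]
ee_rot: [[0.149, 0.989, -0.011], [0.989, -0.149, 0.003], [0.001, -0.011, -1.0]]
force: [-20.0, 3.3, 12.8]
finger_gap: -0.0001
grasp_force: 12.2
t 11.05 liftpos mm [ 52.1 -66.  243.5] shift [-0.15  0.08 -0.05] spin 0.006
F lift [-20.2   0.1  12.8] gap -0.0001 grip 12.2 q [-0.63  0.34  0.68  1.78 -0.24  1.11 -0.02]
```

View pics/s7.png

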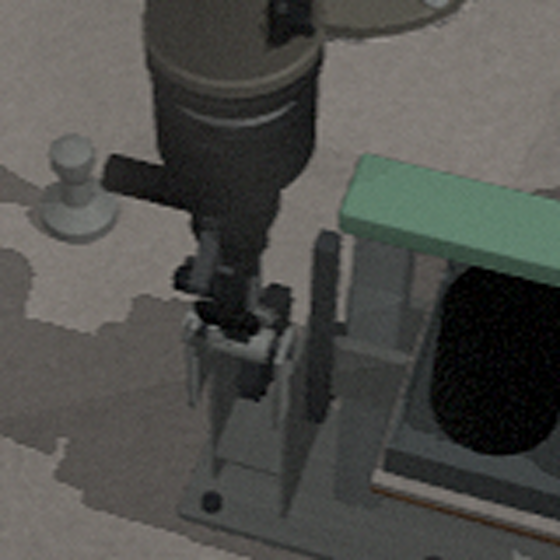

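The lever is against its release stop (20 N, tab at crop 225,315). Next, move to the handle.

```bash
python3 -m inch '[[[0,-1,0,0,0],[0,-2,-2,0,0],[0,-3,-5,0,0],[-2,-6,-8,0,2],[-5,-9,-8,0,4],[-8,-12,-8,0,6],[-10.3,-14.2,-8,0,6],[-10.3,-14.2,-6,0,6],[-10.3,-14.2,-4,0,6],[-10.3,-14.2,-4,0,6]]]'
python3 - <<'E'
from h import *
need([-.085,-.170,.14])
E
```

```text
time: 12.1
ee_pos: [0.428, -0.0831, 0.2828]
ee_rot: [[0.15, 0.989, -0.001], [0.989, -0.15, -0.0], [-0.0, -0.001, -1.0]]
force: [0.4, -0.3, 0.7]
finger_gap: 0.0602
grasp_force: 0.0
t 12.1 liftpos mm [ -85.  -170.2  282.8] shift [2.000e-02 1.000e-02 1.428e+01] spin 0.005
F lift [ 0.4 -0.3  0.7] gap 0.0602 grip 0.0 q [-0.72 -0.05  0.76  2.04  0.04  1.14 -0.12]
```

```bash
python3 -m inch '[[[0,0,3.5,0,6],[0,0,7,0,6],[0,0,10.5,0,6],[0,0,13,0,6],[0,0,14.2,0,6],[0,0,14.2,0,6],[0,0,14.2,0,3],[0,0,14.2,0,1],[0,0,14.2,0,1],[0,0,14.2,0,1]]]'
python3 - <<'E'
from h import *
need([-.085,-.170,.14])
for c in ['scene','top']:
  arm.grab_frame(c)
  for n in ['handle_mid','lever_tip','shelf_board']: print(c,n,[(np.round(d['xyz'],3).tolist(),round(d['confidence'],2)) for d in arm.search_frame(n,c)[:2]])
E
```

```text
time: 13.1
ee_pos: [0.4283, -0.0828, 0.1425]
ee_rot: [[0.15, 0.989, -0.0], [0.989, -0.15, 0.001], [0.001, -0.001, -1.0]]
force: [-3.3, 0.1, 3.8]
finger_gap: 0.0219
grasp_force: 59.7
t 13.1 liftpos mm [ -84.8 -169.8  142.5] shift [-0.02 -0.02  0.25] spin 0.006
F lift [-3.2 -0.4  3.8] gap 0.0219 grip 59.7 q [-0.63  0.21  0.78  2.21 -0.21  0.79  0.13]
scene handle_mid [([0.44, -0.052, 0.173], 0.62)]
scene lever_tip [([0.584, -0.002, 0.219], 0.62)]
scene shelf_board [([0.608, 0.21, 0.185], 0.95)]
top handle_mid []
top lever_tip [([0.573, -0.003, 0.219], 0.82), ([0.466, -0.276, 0.012], 0.2)]
top shelf_board [([0.529, 0.188, 0.181], 0.61)]
```

```bash
python3 -m inch '[[[0,0,0.4,0,1],[0,-0.05,0.8,0,1],[0,-0.05,1.2,0,1],[0,-0.05,1.6,0,1],[0,0,2,0,1],[0,0,2.4,0,1],[0,0.1,2.8,0,1],[0,0.15,3.1,0,1],[0,0.2,3.4,0,1],[0,0.2,3.4,0,1]]]'
python3 - <<'E'
from h import *
need([-.085,-.170,.14])
for c in ['scene','top']:
  arm.grab_frame(c)
  for n in ['pawl_nose','shelf_board']: print(c,n,[(np.round(d['xyz'],3).tolist(),round(d['confidence'],2)) for d in arm.search_frame(n,c)[:2]])
E
```

```text
time: 14.5
ee_pos: [0.4291, -0.083, 0.1073]
ee_rot: [[0.15, 0.989, -0.003], [0.989, -0.15, 0.001], [0.0, -0.003, -1.0]]
force: [-6.0, 1.7, 2.8]
finger_gap: 0.0212
grasp_force: 59.8
t 14.5 liftpos mm [ -83.9 -169.9  107.3] shift [-0.01 -0.12 -3.27] spin 0.006
F lift [-6.2  0.8  2.8] gap 0.0212 grip 59.8 q [-0.57  0.29  0.73  2.23 -0.29  0.72  0.21]
scene pawl_nose [([0.54, 0.007, 0.21], 0.56)]
scene shelf_board [([0.606, 0.212, 0.193], 0.87), ([0.579, 0.285, 0.241], 0.25)]
top pawl_nose [([0.536, 0.001, 0.212], 0.52)]
top shelf_board [([0.526, 0.188, 0.19], 0.76)]
```

The shelf rose about 9 mm and the pawl nose went from 198 to 212 mm, so the pawl is out. Compute the circle rows.

```bash
cat > circ.py <<'E'
import numpy as np,sys
a,da,n=map(float,sys.argv[1:4])
for k in range(int(n)):
    t=a+da*10*k+da*np.arange(1,11);t0=a+da*10*k
    print(round(t0,2),[[0,round(8.5*(np.cos(t0)-np.cos(x)),2),round(8.5*(np.sin(t0)-np.sin(x)),2),0,1] for x in t])
E
python3 circ.py -.24 .08 6
```

```text
-0.24 [[0, np.float64(-0.14), np.float64(-0.67), 0, 1], [0, np.float64(-0.22), np.float64(-1.34), 0, 1], [0, np.float64(-0.24), np.float64(-2.02), 0, 1], [0, np.float64(-0.22), np.float64(-2.7), 0, 1], [0, np.float64(-0.14), np.float64(-3.37), 0, 1], [0, np.float64(0.0), np.float64(-4.04), 0, 1], [0, np.float64(0.19), np.float64(-4.69), 0, 1], [0, np.float64(0.43), np.float64(-5.33), 0, 1], [0, np.float64(0.72), np.float64(-5.95), 0, 1], [0, np.float64(1.05), np.float64(-6.54), 0, 1]]
0.56 [[0, np.float64(0.38), np.float64(-0.56), 0, 1], [0, np.float64(0.81), np.float64(-1.09), 0, 1], [0, np.float64(1.28), np.float64(-1.58), 0, 1], [0, np.float64(1.79), np.float64(-2.04), 0, 1], [0, np.float64(2.33), np.float64(-2.45), 0, 1], [0, np.float64(2.9), np.float64(-2.82), 0, 1], [0, np.float64(3.5), np.float64(-3.14), 0, 1], [0, np.float64(4.12), np.float64(-3.41), 0, 1], [0, np.float64(4.76), np.float64(-3.63), 0, 1], [0, np.float64(5.42), np.float64(-3.8), 0, 1]]
1.36 [[0, np.float64(0.67), np.float64(-0.12), 0, 1], [0, np.float64(1.35), np.float64(-0.18), 0, 1], [0, np.float64(2.03), np.
[... 1090 characters left out ...]
np.float64(4.03), 0, 1], [0, np.float64(-0.46), np.float64(4.68), 0, 1], [0, np.float64(-0.74), np.float64(5.3), 0, 1], [0, np.float64(-1.06), np.float64(5.89), 0, 1], [0, np.float64(-1.43), np.float64(6.46), 0, 1]]
3.76 [[0, np.float64(-0.42), np.float64(0.54), 0, 1], [0, np.float64(-0.87), np.float64(1.04), 0, 1], [0, np.float64(-1.37), np.float64(1.51), 0, 1], [0, np.float64(-1.9), np.float64(1.93), 0, 1], [0, np.float64(-2.47), np.float64(2.31), 0, 1], [0, np.float64(-3.06), np.float64(2.64), 0, 1], [0, np.float64(-3.68), np.float64(2.93), 0, 1], [0, np.float64(-4.31), np.float64(3.16), 0, 1], [0, np.float64(-4.97), np.float64(3.34), 0, 1], [0, np.float64(-5.64), np.float64(3.47), 0, 1]]
```

```bash
python3 -m inch '[[[0,-0.2,-0.65,0,1],[0,-0.3,-1.35,0,1],[0,-0.35,-2,0,1],[0,-0.3,-2.7,0,1],[0,-0.25,-3.35,0,1],[0,-0.1,-4.05,0,1],[0,0.1,-4.7,0,1],[0,0.35,-5.35,0,1],[0,0.6,-5.95,0,1],[0,0.95,-6.55,0,1]]]'
python3 - <<'E'
from h import *
need([-.085,-.170,.14])
for c in ['scene']:
  arm.grab_frame(c)
  for n in ['pawl_nose','shelf_board','handle_mid']: print(c,n,[(np.round(d['xyz'],3).tolist(),round(d['confidence'],2)) for d in arm.search_frame(n,c)[:2]])
E
```

```text
time: 15.8
ee_pos: [0.442, -0.085, 0.1751]
ee_rot: [[0.15, 0.989, 0.004], [0.989, -0.15, -0.0], [0.001, 0.004, -1.0]]
force: [-1.6, 0.0, 5.6]
finger_gap: 0.0217
grasp_force: 60.0
t 15.8 liftpos mm [ -70.9 -169.9  175.1] shift [-0.01 -1.43  3.51] spin 0.006
F lift [-1.6 -0.2  5.6] gap 0.0217 grip 60.0 q [-0.65  0.17  0.8   2.15 -0.16  0.87  0.09]
scene pawl_nose [([0.539, 0.002, 0.212], 0.59)]
scene shelf_board [([0.603, 0.211, 0.175], 0.72), ([0.496, -0.407, 0.057], 0.64)]
scene handle_mid [([0.452, -0.054, 0.205], 0.74)]
```

```bash
python3 -m inch '[[[0,0.4,-0.55,0,1],[0,0.8,-1.1,0,1],[0,1.3,-1.6,0,1],[0,1.8,-2.05,0,1],[0,2.3,-2.45,0,1],[0,2.9,-2.85,0,1],[0,3.5,-3.15,0,1],[0,4.1,-3.45,0,1],[0,4.75,-3.65,0,1],[0,5.4,-3.8,0,1]]]'
python3 - <<'E'
from h import *
need([-.085,-.170,.14])
E
```

```text
time: 17.0
ee_pos: [0.4948, -0.0932, 0.2109]
ee_rot: [[0.149, 0.989, 0.002], [0.989, -0.149, -0.002], [-0.002, 0.002, -1.0]]
force: [6.7, -2.6, -11.9]
finger_gap: 0.0215
grasp_force: 59.6
t 17.0 liftpos mm [ -17.4 -169.8  210.9] shift [ 0.03 -6.77  7.08] spin 0.006
F lift [  7.   -1.5 -11.9] gap 0.0215 grip 59.6 q [-0.61  0.24  0.8   2.   -0.2   0.98  0.13]
```

```bash
python3 -m inch '[[[0,0.65,0.05,0,1],[0,1.35,0.05,0,1],[0,2.05,0.1,0,1],[0,2.7,0.15,0,1],[0,3.4,0.25,0,1],[0,4.05,0.4,0,1],[0,4.7,0.6,0,1],[0,5.3,0.85,0,1],[0,5.9,1.15,0,1],[0,6.5,1.5,0,1]]]'
python3 - <<'E'
from h import *
need([-.085,-.170,.14])
E
```

```text
time: 18.0
ee_pos: [0.5588, -0.1036, 0.1963]
ee_rot: [[0.15, 0.989, 0.001], [0.989, -0.15, -0.002], [-0.002, 0.002, -1.0]]
force: [3.0, -3.6, -4.1]
finger_gap: 0.0214
grasp_force: 60.5
t 18.0 liftpos mm [  47.4 -170.1  196.3] shift [  0.09 -13.25   5.61] spin 0.006
F lift [ 3.6 -3.1 -4.1] gap 0.0214 grip 60.5 q [-0.51  0.39  0.75  1.87 -0.31  1.    0.22]
```

```bash
python3 -m inch '[[[0,0.55,0.4,0,1],[0,1.05,0.85,0,1],[0,1.55,1.35,0,1],[0,2,1.85,0,1],[0,2.4,2.4,0,1],[0,2.75,3,0,1],[0,3.05,3.6,0,1],[0,3.3,4.2,0,1],[0,3.5,4.85,0,1],[0,3.65,5.55,0,1]]]'
python3 - <<'E'
from h import *
need([-.085,-.170,.14])
arm.grab_frame('scene')
for n in ['shelf_board','handle_mid']: print(n,[(np.round(d['xyz'],3).tolist(),round(d['confidence'],2)) for d in arm.search_frame(n,'scene')[:2]])
E
```

```text
time: 19.0
ee_pos: [0.5934, -0.1091, 0.14]
ee_rot: [[0.15, 0.989, -0.001], [0.989, -0.15, -0.002], [-0.002, -0.001, -1.0]]
force: [1.5, -5.2, -5.7]
finger_gap: 0.0211
grasp_force: 60.3
t 19.0 liftpos mm [  82.4 -170.2  140. ] shift [  0.11 -16.74   0.02] spin 0.005
F lift [ 2.3 -4.9 -5.7] gap 0.0211 grip 60.3 q [-0.43  0.52  0.69  1.83 -0.4   0.94  0.29]
shelf_board [([0.601, 0.214, 0.124], 0.59), ([0.578, 0.286, 0.169], 0.4)]
handle_mid [([0.605, -0.078, 0.173], 0.53), ([0.495, -0.406, 0.059], 0.48)]
```

```bash
python3 -m inch '[[[0,0.1,0.65,0,1],[0,0.15,1.35,0,1],[0,0.15,2.05,0,1],[0,0.05,2.7,0,1],[0,-0.05,3.4,0,1],[0,-0.25,4.05,0,1],[0,-0.45,4.7,0,1],[0,-0.75,5.3,0,1],[0,-1.05,5.9,0,1],[0,-1.45,6.45,0,1]]]'
python3 - <<'E'
from h import *
need([-.085,-.170,.14])
E
```

```text
time: 20.15
ee_pos: [0.5768, -0.1064, 0.0747]
ee_rot: [[0.15, 0.989, -0.005], [0.989, -0.15, -0.0], [-0.001, -0.005, -1.0]]
force: [-2.6, -4.3, -5.7]
finger_gap: 0.0215
grasp_force: 60.4
t 20.15 liftpos mm [  65.6 -170.1   74.7] shift [  0.08 -15.1   -6.46] spin 0.005
F lift [-1.9 -4.7 -5.7] gap 0.0215 grip 60.4 q [-0.39  0.58  0.64  1.91 -0.47  0.81  0.35]
```

```bash
sed -i 's/round(8.5/float(round(8.5/g; s/,2),float/,2)),float/; s/,2),0,1/,2)),0,1/' circ.py; sed -i 's/float(round(\(8.5\*([^]]*\),2)/float(round(\1,2)/' circ.py; python3 circ.py 3.76 .05 5 | sed 's/np.float64//g'
```

```text
3.76 [[0, -0.25, 0.34, 0, 1], [0, -0.53, 0.67, 0, 1], [0, -0.81, 0.98, 0, 1], [0, -1.12, 1.28, 0, 1], [0, -1.43, 1.56, 0, 1], [0, -1.77, 1.83, 0, 1], [0, -2.11, 2.08, 0, 1], [0, -2.47, 2.31, 0, 1], [0, -2.83, 2.52, 0, 1], [0, -3.21, 2.72, 0, 1]]
4.26 [[0, -0.39, 0.18, 0, 1], [0, -0.78, 0.33, 0, 1], [0, -1.18, 0.47, 0, 1], [0, -1.59, 0.59, 0, 1], [0, -2.01, 0.68, 0, 1], [0, -2.43, 0.76, 0, 1], [0, -2.85, 0.81, 0, 1], [0, -3.27, 0.84, 0, 1], [0, -3.7, 0.86, 0, 1], [0, -4.12, 0.85, 0, 1]]
4.76 [[0, -0.42, -0.03, 0, 1], [0, -0.85, -0.08, 0, 1], [0, -1.26, -0.16, 0, 1], [0, -1.68, -0.25, 0, 1], [0, -2.09, -0.36, 0, 1], [0, -2.49, -0.5, 0, 1], [0, -2.89, -0.65, 0, 1], [0, -3.27, -0.83, 0, 1], [0, -3.65, -1.02, 0, 1], [0, -4.02, -1.23, 0, 1]]
5.26 [[0, -0.36, -0.23, 0, 1], [0, -0.7, -0.48, 0, 1], [0, -1.03, -0.74, 0, 1], [0, -1.35, -1.02, 0, 1], [0, -1.66, -1.32, 0, 1], [0, -1.95, -1.63, 0, 1], [0, -2.22, -1.96, 0, 1], [0, -2.48, -2.3, 0, 1], [0, -2.72, -2.65, 0, 1], [0, -2.94, -3.01, 0, 1]]
5.76 [[0, -0.2, -0.37, 0, 1], [0, -0.39, -0.76, 0, 1], [0, -0.55, -1.15, 0, 1], [0, -0.7, -1.55, 0, 1], [0, -0.82, -1.95, 0, 1], [0, -0.93, -2.37, 0, 1], [0, -1.01, -2.78, 0, 1], [0, -1.07, -3.2, 0, 1], [0, -1.11, -3.63, 0, 1], [0, -1.13, -4.05, 0, 1]]
```

```bash
python3 -m inch '[[[0,-0.25,0.35,0,1],[0,-0.55,0.65,0,1],[0,-0.8,1,0,1],[0,-1.1,1.3,0,1],[0,-1.45,1.55,0,1],[0,-1.75,1.85,0,1],[0,-2.1,2.1,0,1],[0,-2.45,2.3,0,1],[0,-2.85,2.5,0,1],[0,-3.2,2.7,0,1]]]'
python3 - <<'E'
from h import *
need([-.085,-.170,.14])
arm.grab_frame('scene')
for n in ['shelf_board']: print(n,[(np.round(d['xyz'],3).tolist(),round(d['confidence'],2)) for d in arm.search_frame(n,'scene')[:2]])
E
```

```text
time: 21.15
ee_pos: [0.5438, -0.101, 0.0482]
ee_rot: [[0.15, 0.989, -0.007], [0.989, -0.15, 0.001], [0.0, -0.007, -1.0]]
force: [-8.4, -3.7, 4.1]
finger_gap: 0.0214
grasp_force: 61.4
t 21.15 liftpos mm [  32.2 -169.9   48.2] shift [  0.05 -11.78  -9.09] spin 0.005
F lift [-7.7 -5.   4.1] gap 0.0214 grip 61.4 q [-0.39  0.57  0.61  2.   -0.49  0.72  0.37]
shelf_board [([0.604, 0.212, 0.096], 0.9)]
```

```bash
python3 -m inch '[[[0,-0.2,0.1,0,1],[0,-0.4,0.2,0,1],[0,-0.6,0.25,0,1],[0,-0.8,0.35,0,1],[0,-1,0.4,0,1],[0,-1.2,0.45,0,1],[0,-1.4,0.5,0,1],[0,-1.6,0.6,0,1],[0,-2,0.7,0,1],[0,-2,0.7,0,1]]]'
python3 - <<'E'
from h import *
need([-.085,-.170,.14])
arm.grab_frame('scene')
for n in ['shelf_board']: print(n,[(np.round(d['xyz'],3).tolist(),round(d['confidence'],2)) for d in arm.search_frame(n,'scene')[:2]])
E
```

```text
time: 22.25
ee_pos: [0.5246, -0.0979, 0.0421]
ee_rot: [[0.15, 0.989, -0.006], [0.989, -0.15, 0.002], [0.001, -0.006, -1.0]]
force: [-9.0, -1.2, 10.2]
finger_gap: 0.0216
grasp_force: 62.0
t 22.25 liftpos mm [  12.8 -169.8   42.1] shift [ 0.04 -9.84 -9.73] spin 0.005
F lift [-8.7 -2.6 10.2] gap 0.0216 grip 62.0 q [-0.4   0.56  0.61  2.05 -0.5   0.69  0.38]
shelf_board [([0.603, 0.21, 0.088], 0.66)]
```

```bash
python3 -m inch '[[[0,-0.3,0,0,1],[0,-0.6,0,0,1],[0,-0.9,0.05,0,1],[0,-1.2,0.05,0,1],[0,-1.5,0.05,0,1],[0,-1.8,0.05,0,1],[0,-2,0.05,0,1],[0,-2.1,0.05,0,1],[0,-2.1,0.05,0,1],[0,-2.1,0.05,0,1]]]'
python3 - <<'E'
from h import *
need([-.085,-.170,.14])
arm.grab_frame('scene')
for n in ['shelf_board']: print(n,[(np.round(d['xyz'],3).tolist(),round(d['confidence'],2)) for d in arm.search_frame(n,'scene')[:2]])
E
```

```text
time: 23.35
ee_pos: [0.5048, -0.0948, 0.0415]
ee_rot: [[0.15, 0.989, -0.005], [0.989, -0.15, 0.001], [0.001, -0.005, -1.0]]
force: [-5.5, -2.4, 5.5]
finger_gap: 0.0212
grasp_force: 61.5
t 23.35 liftpos mm [  -7.3 -169.8   41.5] shift [ 0.03 -7.81 -9.81] spin 0.005
F lift [-5.1 -3.2  5.5] gap 0.0212 grip 61.5 q [-0.41  0.53  0.61  2.1  -0.49  0.66  0.38]
shelf_board [([0.602, 0.212, 0.084], 0.73)]
```

```bash
python3 -m inch '[[[0,-0.3,0,0,1],[0,-0.6,-0.05,0,1],[0,-0.9,-0.1,0,1],[0,-1.2,-0.15,0,1],[0,-1.5,-0.2,0,1],[0,-1.8,-0.3,0,1],[0,-2,-0.35,0,1],[0,-2.1,-0.35,0,1],[0,-2.1,-0.35,0,1],[0,-2.1,-0.35,0,1]]]'
python3 - <<'E'
from h import *
need([-.085,-.170,.14])
arm.grab_frame('scene')
for n in ['shelf_board']: print(n,[(np.round(d['xyz'],3).tolist(),round(d['confidence'],2)) for d in arm.search_frame(n,'scene')[:2]])
E
```

```text
time: 24.45
ee_pos: [0.4849, -0.0917, 0.0453]
ee_rot: [[0.15, 0.989, -0.003], [0.989, -0.15, 0.001], [0.001, -0.003, -1.0]]
force: [-5.6, -3.0, 6.9]
finger_gap: 0.0211
grasp_force: 61.6
t 24.45 liftpos mm [ -27.4 -169.8   45.3] shift [ 0.02 -5.79 -9.45] spin 0.005
F lift [-5.  -3.8  6.9] gap 0.0211 grip 61.6 q [-0.43  0.5   0.62  2.15 -0.48  0.64  0.38]
shelf_board [([0.605, 0.21, 0.081], 0.88)]
```

```bash
python3 -m inch '[[[0,-0.3,-0.1,0,1],[0,-0.6,-0.2,0,1],[0,-0.9,-0.35,0,1],[0,-1.2,-0.5,0,1],[0,-1.45,-0.6,0,1],[0,-1.7,-0.75,0,1],[0,-1.95,-0.9,0,1],[0,-1.95,-0.9,0,1],[0,-1.95,-0.9,0,1],[0,-1.95,-0.9,0,1]]]'
python3 - <<'E'
from h import *
need([-.085,-.170,.14])
arm.grab_frame('scene')
for n in ['shelf_board']: print(n,[(np.round(d['xyz'],3).tolist(),round(d['confidence'],2)) for d in arm.search_frame(n,'scene')[:2]])
E
```

```text
time: 25.55
ee_pos: [0.4661, -0.0887, 0.0544]
ee_rot: [[0.15, 0.989, -0.002], [0.989, -0.15, 0.001], [0.0, -0.002, -1.0]]
force: [-4.7, -3.1, 4.1]
finger_gap: 0.0213
grasp_force: 61.4
t 25.55 liftpos mm [ -46.5 -169.8   54.4] shift [ 0.   -3.87 -8.55] spin 0.006
F lift [-4.1 -3.8  4.1] gap 0.0213 grip 61.4 q [-0.46  0.45  0.64  2.19 -0.46  0.64  0.36]
shelf_board [([0.602, 0.212, 0.071], 0.65)]
```

```bash
python3 -m inch '[[[0,-0.25,-0.15,0,1],[0,-0.5,-0.35,0,1],[0,-0.75,-0.55,0,1],[0,-1,-0.75,0,1],[0,-1.2,-0.95,0,1],[0,-1.45,-1.15,0,1],[0,-1.65,-1.3,0,1],[0,-1.65,-1.3,0,1],[0,-1.65,-1.3,0,1],[0,-1.65,-1.3,0,1]]]'
python3 - <<'E'
from h import *
need([-.085,-.170,.14])
arm.grab_frame('scene')
for n in ['shelf_board']: print(n,[(np.round(d['xyz'],3).tolist(),round(d['confidence'],2)) for d in arm.search_frame(n,'scene')[:2]])
E
```

```text
time: 26.65
ee_pos: [0.4502, -0.0861, 0.0675]
ee_rot: [[0.149, 0.989, -0.001], [0.989, -0.149, 0.001], [0.0, -0.001, -1.0]]
force: [-4.5, -2.4, 4.4]
finger_gap: 0.0218
grasp_force: 61.4
t 26.65 liftpos mm [ -62.6 -169.7   67.5] shift [-0.01 -2.25 -7.25] spin 0.006
F lift [-4.1 -3.1  4.4] gap 0.0218 grip 61.4 q [-0.5   0.41  0.67  2.22 -0.42  0.65  0.33]
shelf_board [([0.6, 0.21, 0.067], 0.76)]
```

```bash
python3 -m inch '[[[0,-0.2,-0.25,0,1],[0,-0.4,-0.45,0,1],[0,-0.6,-0.7,0,1],[0,-0.8,-0.95,0,1],[0,-0.95,-1.2,0,1],[0,-1.15,-1.45,0,1],[0,-1.3,-1.7,0,1],[0,-1.3,-1.7,0,1],[0,-1.3,-1.7,0,1],[0,-1.3,-1.7,0,1]]]'
python3 - <<'E'
from h import *
need([-.085,-.170,.14])
arm.grab_frame('scene')
for n in ['shelf_board']: print(n,[(np.round(d['xyz'],3).tolist(),round(d['confidence'],2)) for d in arm.search_frame(n,'scene')[:2]])
E
```

```text
time: 27.75
ee_pos: [0.4377, -0.0842, 0.0846]
ee_rot: [[0.149, 0.989, -0.001], [0.989, -0.149, 0.0], [0.0, -0.001, -1.0]]
force: [-3.8, -1.8, 4.5]
finger_gap: 0.0215
grasp_force: 61.3
t 27.75 liftpos mm [ -75.3 -169.7   84.6] shift [-0.02 -0.98 -5.54] spin 0.006
F lift [-3.5 -2.4  4.5] gap 0.0215 grip 61.3 q [-0.54  0.35  0.71  2.23 -0.38  0.67  0.29]
shelf_board [([0.604, 0.209, 0.064], 0.87)]
```

```bash
python3 -m inch '[[[0,-0.15,-0.3,0,1],[0,-0.3,-0.55,0,1],[0,-0.45,-0.85,0,1],[0,-0.55,-1.1,0,1],[0,-0.65,-1.4,0,1],[0,-0.75,-1.7,0,1],[0,-0.8,-1.95,0,1],[0,-0.8,-1.95,0,1],[0,-0.8,-1.95,0,1],[0,-0.8,-1.95,0,1]]]'
python3 - <<'E'
from h import *
need([-.085,-.170,.14])
arm.grab_frame('scene')
for n in ['shelf_board']: print(n,[(np.round(d['xyz'],3).tolist(),round(d['confidence'],2)) for d in arm.search_frame(n,'scene')[:2]])
E
```

```text
time: 28.85
ee_pos: [0.4299, -0.083, 0.1038]
ee_rot: [[0.149, 0.989, -0.001], [0.989, -0.149, 0.0], [0.0, -0.001, -1.0]]
force: [-2.2, -0.9, -7.6]
finger_gap: 0.0217
grasp_force: 60.2
t 28.85 liftpos mm [ -83.1 -169.8  103.8] shift [-0.02 -0.19 -3.62] spin 0.006
F lift [-2.1 -1.3 -7.6] gap 0.0217 grip 60.2 q [-0.59  0.3   0.76  2.24 -0.32  0.71  0.24]
shelf_board [([0.603, 0.212, 0.057], 0.84), ([0.342, -0.166, 0.022], 0.16)]
```

Contact: the handle force reversed (+6 → −7 N), so the shelf is on the buffer with about 50 N in all. Ease back 7 mm so only its weight rests there.

```bash
python3 -m inch '[[[0,0,0,0,1],[0,0,0,0,1],[0,0,0.1,0,1],[0,0.05,0.2,0,1],[0,0.1,0.3,0,1],[0,0.15,0.4,0,1],[0,0.15,0.5,0,1],[0,0.15,0.6,0,1],[0,0.15,0.6,0,1],[0,0.15,0.6,0,1]]]'
python3 - <<'E'
from h import *
need([-.085,-.170,.14])
E
```

```text
time: 29.95
ee_pos: [0.4319, -0.0834, 0.098]
ee_rot: [[0.149, 0.989, 0.0], [0.989, -0.149, 0.0], [0.0, 0.0, -1.0]]
force: [-3.5, -0.6, -5.6]
finger_gap: 0.0215
grasp_force: 60.4
t 29.95 liftpos mm [ -81.1 -169.9   98. ] shift [-0.01 -0.38 -4.2 ] spin 0.006
F lift [-3.4 -1.2 -5.6] gap 0.0215 grip 60.4 q [-0.58  0.32  0.74  2.24 -0.34  0.69  0.26]
```

```bash
python3 -m inch '[[[0,0,0.1,0,1],[0,0.05,0.2,0,1],[0,0.05,0.3,0,1],[0,0.1,0.4,0,1],[0,0.15,0.5,0,1],[0,0.15,0.5,0,1],[0,0.15,0.5,0,1],[0,0.15,0.5,0,1],[0,0.15,0.5,0,1],[0,0.15,0.5,0,1]]]'
python3 - <<'E'
from h import *
need([-.085,-.170,.14])
E
```

```text
time: 30.95
ee_pos: [0.4336, -0.0836, 0.0931]
ee_rot: [[0.149, 0.989, 0.001], [0.989, -0.149, -0.0], [0.0, 0.001, -1.0]]
force: [-1.9, 0.4, -1.3]
finger_gap: 0.0213
grasp_force: 60.7
t 30.95 liftpos mm [ -79.4 -169.8   93.1] shift [-0.01 -0.56 -4.69] spin 0.006
F lift [-1.9  0.1 -1.3] gap 0.0213 grip 60.7 q [-0.56  0.33  0.73  2.24 -0.35  0.68  0.27]
```

Balanced near zero. Open and lift away.

```bash
python3 -m inch '[[[0,0,0,0,2.5],[0,0,0,0,3],[0,0,0,0,4],[0,0,0,0,6],[0,0,0,0,6],[0,0,-2,0,6],[0,0,-6,0,6],[0,0,-11,0,6],[0,0,-16,0,6],[0,0,-21,0,6]]]'
python3 - <<'E'
from h import *
need([.125,-.0675,.36])
for c in ['scene','top']:
  arm.grab_frame(c)
  for n in ['handle_mid','lever_tip','shelf_board']: print(c,n,[(np.round(d['xyz'],3).tolist(),round(d['confidence'],2)) for d in arm.search_frame(n,c)[:2]])
E
```

```text
time: 31.95
ee_pos: [0.4328, -0.0841, 0.3049]
ee_rot: [[0.15, 0.989, 0.0], [0.989, -0.15, 0.0], [0.0, 0.0, -1.0]]
force: [1.3, 1.8, -0.8]
finger_gap: 0.0601
grasp_force: 0.0
t 31.95 liftpos mm [ -80.1 -170.5  304.9] shift [10.19 20.56 -5.5 ] spin 0.005
F lift [ 1.   2.  -0.8] gap 0.0601 grip 0.0 q [-0.83 -0.08  0.86  2.    0.06  1.2  -0.15]
scene handle_mid [([0.556, 0.14, 0.107], 0.69), ([0.442, -0.068, 0.123], 0.6)]
scene lever_tip [([0.582, 0.0, 0.22], 0.72), ([0.576, 0.195, 0.114], 0.66)]
scene shelf_board [([0.602, 0.211, 0.06], 0.63)]
top handle_mid [([0.546, 0.162, 0.126], 0.7), ([0.439, -0.043, 0.127], 0.52)]
top lever_tip [([0.569, -0.002, 0.22], 0.76), ([0.511, -0.008, 0.157], 0.34)]
top shelf_board [([0.525, 0.192, 0.056], 0.96)]
```

```bash
python3 -m inch '[[[0,0,-4,0,4],[2,3,-6.5,0,2],[4,6,-6.5,0,0],[5.5,9,-6.5,0,0],[7,12,-6.5,0,0],[8.5,15,-6.5,0,0],[10.2,18,-6.5,0,0],[10.2,19.5,-6.5,0,0],[10.2,19.5,-3.5,0,0],[10.2,19.5,-3.5,0,0]]]'
python3 - <<'E'
from h import *
need([.115,-.0675,.244])
E
```

```text
time: 33.35
ee_pos: [0.6393, -0.0117, 0.3325]
ee_rot: [[0.15, 0.989, -0.009], [0.989, -0.15, -0.002], [-0.003, -0.009, -1.0]]
force: [-0.6, 0.8, -0.2]
finger_gap: -0.0001
grasp_force: 0.0
t 33.35 liftpos mm [112.6 -66.8 332.5] shift [-0.04  0.32  8.85] spin 0.005
F lift [-0.7  0.7 -0.2] gap -0.0001 grip 0.0 q [-0.67  0.43  0.86  1.52 -0.33  1.35  0.07]
```

```bash
python3 -m inch '[[[0,0,3.5,0,0],[0,0,7,0,0],[0,0,9.2,0,0],[0,0,9.2,0,0],[0,-1,9.2,0,0],[0,-2,9.2,0,0],[0,-3,9.2,0,0],[0,-4,9.2,0,0],[0,-4.8,9.2,0,0],[0,-5.4,9.2,0,0]]]'
python3 - <<'E'
from h import *
need([.038,-.0675,.244])
E
```

```text
time: 34.35
ee_pos: [0.5937, -0.0047, 0.2525]
ee_rot: [[0.15, 0.989, 0.017], [0.989, -0.15, 0.001], [0.003, 0.016, -1.0]]
force: [5.4, -1.2, 24.5]
finger_gap: -0.0
grasp_force: 12.5
t 34.35 liftpos mm [ 66.5 -67.  252.5] shift [-0.03 -2.86  0.81] spin 0.006
F lift [ 5.6 -0.3 24.5] gap -0.0 grip 12.5 q [-0.74  0.39  0.86  1.76 -0.32  1.12  0.06]
```

```bash
python3 -m inch '[[[0,0,-0.4,0,0],[0,0,-0.8,0,0],[0,0,-1.0,0,0],[0,0,-1.0,0,0],[0,0,-1.0,0,0],[0,0,-1.0,0,0],[0,0,-1,0,0],[0,0,-1,0,0],[0,0,-1,0,0],[0,0,-1,0,0]]]'
python3 - <<'E'
from h import *
need([.038,-.0675,.244])
for c in ['scene','top']:
  arm.grab_frame(c)
  for n in ['lever_tip','pawl_lever','pawl_nose']: print(c,n,[(np.round(d['xyz'],3).tolist(),round(d['confidence'],2)) for d in arm.search_frame(n,c)[:2]])
E
```

```text
time: 35.35
ee_pos: [0.5879, -0.0039, 0.2559]
ee_rot: [[0.15, 0.989, -0.0], [0.989, -0.15, -0.0], [-0.0, -0.0, -1.0]]
force: [0.3, -0.7, -0.0]
finger_gap: 0.0001
grasp_force: 0.0
t 35.35 liftpos mm [ 60.6 -67.1 255.9] shift [-0.03 -2.26  1.19] spin 0.006
F lift [ 0.4 -0.7 -0. ] gap 0.0001 grip 0.0 q [-0.75  0.38  0.86  1.76 -0.32  1.14  0.06]
scene lever_tip [([0.577, 0.001, 0.217], 0.61)]
scene pawl_lever [([0.576, -0.0, 0.219], 0.81), ([0.328, 0.31, 0.111], 0.23)]
scene pawl_nose []
top lever_tip []
top pawl_lever []
top pawl_nose []
```

Here the fingertip sat on something at about z 0.25, apparently the tab's top. Back out, come down lower on the +x side, then push.

```bash
python3 -m inch '[[[0,0,-2,0,0],[0,0,-5,0,0],[0,2,-6,0,0],[-0.4,4,-6,0,0],[-0.7,5.8,-6,0,0],[-0.7,5.8,-3,0,0],[-0.7,5.8,0,0,0],[-0.7,5.8,1.5,0,0],[-0.7,5.8,2.4,0,0],[-0.7,5.8,2.4,0,0]]]'
python3 - <<'E'
from h import *
need([.115,-.075,.232])
for c in ['scene','top']:
  arm.grab_frame(c)
  for n in ['lever_tip','pawl_lever','pawl_nose']: print(c,n,[(np.round(d['xyz'],3).tolist(),round(d['confidence'],2)) for d in arm.search_frame(n,c)[:2]])
E
```

```text
time: 36.75
ee_pos: [0.6438, -0.0193, 0.2314]
ee_rot: [[0.149, 0.989, -0.001], [0.989, -0.149, -0.0], [-0.0, -0.001, -1.0]]
force: [-0.1, 0.4, 0.0]
finger_gap: 0.0
grasp_force: 0.0
t 36.75 liftpos mm [118.3 -73.6 231.4] shift [-0.14 -0.33 -0.06] spin 0.006
F lift [-0.1  0.4  0. ] gap 0.0 grip 0.0 q [-0.63  0.51  0.82  1.65 -0.4   1.16  0.14]
scene lever_tip [([0.578, 0.005, 0.221], 0.55)]
scene pawl_lever [([0.579, -0.0, 0.223], 0.82)]
scene pawl_nose []
top lever_tip [([0.556, 0.227, 0.129], 0.74)]
top pawl_lever []
top pawl_nose []
```

Now push slowly toward −x in two stages.

```bash
python3 -m inch '[[[0,-0.6,0,0,0],[0,-1.2,0,0,0],[0,-1.8,0,0,0],[0,-2.4,0,0,0],[0,-3,0,0,0],[0,-3.5,0,0,0],[0,-4,0,0,0],[0,-4.5,0,0,0],[0,-4.5,0,0,0],[0,-4.5,0,0,0]]]'
python3 - <<'E'
from h import *
need([.038,-.075,.232])
for c in ['scene','top']:
  arm.grab_frame(c)
  for n in ['lever_tip','pawl_lever']: print(c,n,[(np.round(d['xyz'],3).tolist(),round(d['confidence'],2)) for d in arm.search_frame(n,c)[:2]])
E
```

```text
time: 38.15
ee_pos: [0.5997, -0.0126, 0.2321]
ee_rot: [[0.149, 0.989, 0.0], [0.989, -0.149, 0.0], [0.0, 0.0, -1.0]]
force: [0.1, -0.5, -0.2]
finger_gap: 0.0
grasp_force: 0.0
t 38.15 liftpos mm [ 73.7 -73.9 232.1] shift [-0.09 -3.57  0.01] spin 0.006
F lift [ 0.2 -0.5 -0.2] gap 0.0 grip 0.0 q [-0.71  0.43  0.85  1.76 -0.36  1.11  0.11]
scene lever_tip [([0.578, 0.005, 0.222], 0.71), ([0.58, 0.283, 0.109], 0.16)]
scene pawl_lever [([0.579, 0.0, 0.223], 0.59)]
top lever_tip []
top pawl_lever [([0.514, 0.218, 0.148], 0.17)]
```

```bash
python3 -m inch '[[[0,-0.4,0,0,0],[0,-0.8,0,0,0],[0,-1.2,0,0,0],[0,-1.6,0,0,0],[0,-2,0,0,0],[0,-2,0,0,0],[0,-2,0,0,0],[0,-2,0,0,0],[0,-2,0,0,0],[0,-2,0,0,0]]]'
python3 - <<'E'
from h import *
need([.038,-.075,.232])
for c in ['scene']:
  arm.grab_frame(c)
  for n in ['lever_tip','pawl_lever','pawl_nose']: print(c,n,[(np.round(d['xyz'],3).tolist(),round(d['confidence'],2)) for d in arm.search_frame(n,c)[:2]])
E
```

```text
time: 39.45
ee_pos: [0.5798, -0.0097, 0.2318]
ee_rot: [[0.149, 0.989, -0.001], [0.989, -0.149, 0.0], [0.0, -0.001, -1.0]]
force: [0.6, 0.1, 1.8]
finger_gap: -0.0001
grasp_force: 0.8
t 39.45 liftpos mm [ 53.5 -74.  231.8] shift [-0.09 -1.55 -0.01] spin 0.006
F lift [0.6 0.2 1.8] gap -0.0001 grip 0.8 q [-0.74  0.39  0.86  1.81 -0.33  1.09  0.08]
scene lever_tip [([0.572, 0.005, 0.219], 0.78)]
scene pawl_lever [([0.57, 0.002, 0.222], 0.6)]
scene pawl_nose [([0.54, 0.007, 0.202], 0.45)]
```

```bash
python3 -m inch '[[[0,-0.4,0,0,0],[0,-0.8,0,0,0],[0,-1.2,0,0,0],[0,-1.6,0,0,0],[0,-1.6,0,0,0],[0,-1.6,0,0,0],[0,-1.6,0,0,0],[0,-1.6,0,0,0],[0,-1.6,0,0,0],[0,-1.6,0,0,0]]]'
python3 - <<'E'
from h import *
need([.028,-.075,.232])
for c in ['scene']:
  arm.grab_frame(c)
  for n in ['lever_tip','pawl_lever','pawl_nose']: print(c,n,[(np.round(d['xyz'],3).tolist(),round(d['confidence'],2)) for d in arm.search_frame(n,c)[:2]])
E
```

```text
time: 40.65
ee_pos: [0.5665, -0.0077, 0.2332]
ee_rot: [[0.149, 0.989, 0.006], [0.989, -0.149, -0.001], [0.0, 0.006, -1.0]]
force: [10.3, -1.8, -0.3]
finger_gap: -0.0001
grasp_force: 4.5
t 40.65 liftpos mm [ 40.1 -74.2 233.2] shift [-0.08 -1.21  0.11] spin 0.006
F lift [10.4 -0.2 -0.3] gap -0.0001 grip 4.5 q [-0.77  0.36  0.87  1.84 -0.31  1.08  0.07]
scene lever_tip [([0.571, 0.003, 0.22], 0.69)]
scene pawl_lever [([0.565, 0.001, 0.22], 0.67), ([0.439, -0.086, 0.127], 0.65)]
scene pawl_nose [([0.572, 0.196, 0.114], 0.42)]
```

```bash
python3 -m inch '[[[0,-0.3,0,0,0],[0,-0.6,0,0,0],[0,-0.6,0,0,0],[0,-0.6,0,0,0],[0,-0.6,0,0,0],[0,-0.6,0,0,0],[0,-0.6,0,0,0],[0,-0.6,0,0,0],[0,-0.6,0,0,0],[0,-0.6,0,0,0]]]'
python3 - <<'E'
from h import *
need([.028,-.075,.232])
for c in ['scene']:
  arm.grab_frame(c)
  for n in ['lever_tip','pawl_lever','pawl_nose']: print(c,n,[(np.round(d['xyz'],3).tolist(),round(d['confidence'],2)) for d in arm.search_frame(n,c)[:2]])
E
```

```text
time: 41.85
ee_pos: [0.5657, -0.0075, 0.235]
ee_rot: [[0.149, 0.989, 0.018], [0.989, -0.149, -0.003], [-0.0, 0.018, -1.0]]
force: [23.7, -3.6, -4.8]
finger_gap: 0.0001
grasp_force: 10.1
t 41.85 liftpos mm [ 39.3 -74.1 235. ] shift [-0.08 -1.14  0.28] spin 0.006
F lift [24.   0.1 -4.8] gap 0.0001 grip 10.1 q [-0.78  0.35  0.88  1.85 -0.3   1.06  0.06]
scene lever_tip [([0.567, 0.005, 0.221], 0.82), ([0.572, 0.19, 0.115], 0.51)]
scene pawl_lever [([0.564, 0.001, 0.224], 0.94), ([0.572, 0.191, 0.111], 0.74)]
scene pawl_nose [([0.574, 0.195, 0.116], 0.18)]
```

That looks like the stop. Retreat and verify unobstructed.

```bash
python3 -m inch '[[[0,1,0,0,0],[0,3,0,0,0],[0,5,-2,0,0],[0,6,-6,0,0],[0,6,-11,0,0],[0,8,-13,0,0],[-4,11,-13,0,0],[-9,12,-13,0,0],[-14,12,-13,0,0],[-18,12,-13,0,0]]]'
python3 - <<'E'
from h import *
need([.028,-.075,.232])
for c in ['scene','top']:
  f=arm.grab_frame(c)
  for n in ['lever_tip','pawl_lever','pawl_nose','mug','tin','filter_cone','spoon_rest']: print(c,n,[(np.round(d['xyz'],3).tolist(),round(d['confidence'],2)) for d in arm.search_frame(n,c)[:2]])
  ref=cv2.imread(f'pics/{c}0.png');g=f['pixels'][:,:,::-1]
  for j in [0,.2,.4,.6,.8]:
    u,v=proj(f,L2W(O,YAW,[.045+.054*np.sin(j-.4),-.0675,.214+.054*np.cos(j-.4)]))[0].round().astype(int)
    print(j,(u,v),ref[v-1:v+2,u-2:u+3].mean().round(),g[v-1:v+2,u-2:u+3].mean().round())
E
```

```text
time: 43.05
ee_pos: [0.6477, -0.205, 0.3612]
ee_rot: [[0.152, 0.988, -0.004], [0.988, -0.152, 0.0], [-0.0, -0.004, -1.0]]
force: [-0.1, -0.2, -0.0]
finger_gap: 0.0001
grasp_force: 0.0
t 43.05 liftpos mm [ 151.  -256.5  361.2] shift [ 18.2  -12.18  12.96] spin 0.004
F lift [-0.  -0.2 -0. ] gap 0.0001 grip 0.0 q [-0.33  0.51  0.87  1.38 -0.38  1.44  0.38]
scene lever_tip []
scene pawl_lever [([0.558, -0.004, 0.24], 0.92)]
scene pawl_nose []
scene mug [([0.555, 0.141, 0.107], 0.75), ([0.538, 0.224, 0.144], 0.17)]
scene tin [([0.535, 0.22, 0.144], 0.91), ([0.401, 0.184, 0.038], 0.81)]
scene filter_cone [([0.735, 0.037, 0.046], 0.77)]
scene spoon_rest [([0.51, 0.309, 0.067], 0.5)]
0 (np.int64(332), np.int64(213)) 29.0 34.0
0.2 (np.int64(330), np.int64(216)) 25.0 29.0
0.4 (np.int64(328), np.int64(220)) 52.0 52.0
0.6 (np.int64(326), np.int64(225)) 55.0 55.0
0.8 (np.int64(324), np.int64(230)) 63.0 61.0
top lever_tip [([0.55, 0.003, 0.221], 0.53)]
top pawl_lever [([0.55, 0.002, 0.227], 0.69), ([0.479, -0.419, 0.04], 0.57)]
top pawl_nose [([0.534, 0.004, 0.204], 0.37), ([0.522, 0.008, 0.16], 0.29)]
top mug [([0.535, 0.144, 0.118], 0.54)]
top tin [([0.516, 0.219, 0.145], 0.89), ([0.719, 0.202, 0.084], 0.71)]
top filter_cone [([0.627, 0.28, 0.124], 0.74), ([0.76, 0.048, 0.044], 0.57)]
top spoon_rest [([0.529, 0.306, 0.063], 0.63)]
0 (np.int64(329), np.int64(224)) 36.0 39.0
0.2 (np.int64(330), np.int64(219)) 119.0 127.0
0.4 (np.int64(330), np.int64(215)) 155.0 163.0
0.6 (np.int64(331), np.int64(210)) 176.0 186.0
0.8 (np.int64(332), np.int64(206)) 174.0 183.0
```

Run:
```python
from h import *
for c,(u,v) in dict(scene=(332,213),top=(330,225)).items():
  f=arm.grab_frame(c);g=cv2.cvtColor(f['pixels'],cv2.COLOR_RGB2GRAY);r=cv2.cvtColor(cv2.imread(f'pics/{c}0.png'),cv2.COLOR_BGR2GRAY)
  w=np.s_[v-9:v+10,u-12:u+13]
  for im in (r,g):
    y,x=np.nonzero(im[w]<45);print(c,'dark',len(x),x.mean().round(2),y.mean().round(2))
  for k in np.array([.182,.189,.2]):
    print('nose px',k,proj(f,L2W(O,YAW,[-.008,-.0675,k])).round(1))
  for _ in range(3):
    arm.grab_frame(c);print([(np.round(d['xyz'],3).tolist(),round(d['confidence'],2)) for d in arm.search_frame('pawl_nose',c)[:2]])
```

```text
scene dark 238 11.71 10.05
scene dark 265 10.22 9.54
nose px 0.182 [[336.3 225.5]]
nose px 0.189 [[336.4 223.5]]
nose px 0.2 [[336.4 220.3]]
[([0.599, 0.21, 0.059], 0.43)]
[]
[]
top dark 63 11.87 8.46
top dark 54 11.69 8.54
nose px 0.182 [[327.9 241.1]]
nose px 0.189 [[327.9 240.8]]
nose px 0.2 [[327.8 240.2]]
[([0.536, 0.003, 0.203], 0.66), ([0.528, 0.307, 0.063], 0.54)]
[]
[([0.536, 0.001, 0.204], 0.49), ([0.544, 0.167, 0.111], 0.39)]
```

The lever is back at its initial pixel position. The pawl nose reads about 5 mm above its in-tooth reading and well below sprung-out, so it's on the wheel. The shelf is down, the tray things are upright, and the robot is clear.

```bash
python3 -c "
from cell import arm
print(arm.finish_job())"
```

```text
the job is handed in; nothing more can be done
None
```

The job is handed in, with no verdict returned: the shelf sits on the buffer, the thumb lever is back at locked with the pawl on the wheel (its nose height, about 188 mm, is only a network estimate), and the robot is clear, but I checked only the mug, tin, filter cone and spoon rest positions, not their tilt, and did not re-measure the counter things.

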